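# Step the filter turret round to the green filter

## Task

Turn the filter turret until the green filter sits centred under the white viewing ring, by pushing its upright tabs sideways with the shut fingertips. Push gently and grip or lift nothing, keep off the coloured glass, do not shove or swing the turret's base on the bench, and leave the things standing round it alone. Finish clear of the turret.

Things in the scene. Friction and masses are not known exactly. Their poses are not given: they have to be found in the camera images.
- turret: The whole filter turret, 2.5 kg, loose on the bench. Origin: on the wheel's upright axis at the bench surface. Grey base plate x -90 to +135 mm, y +-65, 14 thick. At x +109 to +123 an aluminium post 30 mm wide; from its top a 12 mm wide arm reaches in to the white viewing ring. Nothing on it is higher than 97 mm. Its +x (post side) points roughly away from the robot.
- wheel (a joint): Wheel angle about the upright axis, rad, counter-clockwise from above positive: direction of the green filter from the turret's +x. 0 and 6.283 both put green under the ring; stops at -0.5 and 6.8, starts 1.0 to 5.25. Friction bearing (0.08 N m, about 1 N at a tab), no clicks, stays where left. Disc 132 mm diameter, top 55 mm above the bench.
- tabs: Six upright tabs on the wheel, every 60 deg, one outward of each filter, black with a cap of its colour (origin on the axis, 50 mm above the bench; turns with the wheel, x axis towards the green tab). Each is 6 mm thick, 62 to 90 mm out from the axis, 45 to 78 mm above the bench. Tabs pass below the arm and ring; a finger cannot.
- filters: Six glass discs in the wheel, every 60 deg; counter-clockwise from above green, red, blue, yellow, purple, white (origin on the axis, 50 mm above the bench; turns with the wheel). Each 27 mm diameter, centred 44 mm from the axis, top 57 mm above the bench. Not to be touched.
- port (a point): Centre of the place under the white viewing ring, at glass height: 44 mm from the axis along the turret's +x, 56 mm above the bench. The ring is 34 mm inside, 46 mm outside diameter, and with its arm lies 88 to 96 mm above the bench.
- green_filter (a point): Centre of the green glass disc, on the wheel 44 mm from the axis, 56 mm above the bench.
- green_tab (a point): Outer top edge of the green tab, on the wheel 90 mm from the axis, 78 mm above the bench. (Fixed obstacle on the way in: a tall grey instrument at the right of the bench, beyond about x = 0.42 m and right of y = -0.47 m; swing in round it.)
- brass_weight: Bystander: brass calibration weight with knob, 33 mm diameter, 45 mm high; origin at its foot.
- brown_battery: Bystander: upright brown battery, 26 mm diameter, 51 mm high; origin at its foot.
- flange: Bystander: blank metal flange lying flat, 55 mm diameter, 10 mm high; origin at its underside.
- foam_block: Bystander: blue-green foam block, 36 x 52 x 14 mm; origin at its underside.

How it is judged:
On the way:
1. a tab is pushed with the fingers (contact force between the fingers and tabs above 0.2 N), for 0.1 s.
At the end, for the whole second after the job is handed in: The green filter's centre is within 6 mm (in plan) of the centre of the viewing ring, the wheel is still, the turret stands level with its axis and its port within 20 mm of where they were, and the four bystanders are within 15 mm of where they stood (horizontal distance between green_filter and port below 0.006 m and velocity of joint wheel between -0.05 and 0.05 rad/s and distance of each of turret, port from where it was at the start of the episode below 0.02 m and angle between turret's own z axis and vertical below 0.03 rad and distance of each of brass_weight, brown_battery, flange, foam_block from where it was at the start of the episode below 0.015 m); the robot touches nothing.
It fails at once if the turret is lifted or tipped (height (world z) of turret above 0.006 m or angle between turret's own z axis and vertical above 0.06 rad).
It fails at once if the turret's base is shoved or swung more than 20 mm on the bench (distance of any of turret, port from where it was at the start of the episode above 0.02 m).
It fails at once if the coloured glass is touched (contact force between any of the fingers, the arm and filters above 0.5 N).
It fails at once if the turret is pushed or gripped with more than 18 N (contact force between any of the fingers, the arm and turret above 18 N).
It fails at once if a bystander is moved more than 15 mm or lifted (distance of any of brass_weight, brown_battery, flange, foam_block from where it was at the start of the episode above 0.015 m).
It also fails if it takes over 48 s, if anything falls off the work surface, if the arm or the gripper's body presses on something with over 40 N, if the wrist force passes 120 N, or if a joint passes its speed limit or range.

## Robot

A 6-joint arm with a two-finger parallel gripper is mounted at the origin on a cart in front of the work surface, level with it; the furniture and walls round the work are solid. World frame = base frame: x ahead of the robot, y to its left, z up, the work surface at z = 0. Lengths are in m, angles in rad, forces in N, time in s.
With the tool pointing down it reaches from about 0.35 to 0.85 m from the base axis. Payload 8.1 kg.
Tool frame: the origin (TCP) lies at the centre of the arm's flange, where the gripper is bolted on; the fingertips stand ahead of it and the grasp point (between the pads) lies 167 mm ahead of it (bot.tip_extent is the z of the fingertips in the tool frame, in m); z points along the fingers, y is the line along which they close (so a half turn about z gives the same grasp; the last joint's range is limited). The gripper opens to 93 mm and grips with 3 to 60 N. Pads are 15 mm wide; open, the fingers measure 128 mm over their backs; the gripper's body (75 mm by 188 mm) begins 65 mm behind the grasp point.
Start: joints at [-1.279, 0.13, 1.488, -0, 1.523, -0.085], TCP at [0.221, -0.558, 0.405] pointing down, gripper open.
Joint ranges: [-2.96, 2.96], [-0.89, 2.26], [0.02, 2.5], [-1.34, 4.48], [0, 2.73], [-2.66, 2.66]. Speed limits (rad/s): [2.39, 2.39, 2.79, 3.14, 3.14, 3.14].

## Interface

Orientations are given as a unit quaternion [w, x, y, z].
In Python, from plant import bot, optics, ticket gives the robot as it stands (bot), with the cameras (optics) and the job (ticket).
- The arm moves only by the shell command python3 shift.py FILE [FORCE], which reads ROWS from the file FILE. ROWS is a JSON list that holds a single list of rows (three levels of brackets), with 1 to 12 rows, each of 7 numbers: the opening from 0.0 (shut) to 1.0 (fully open), then dx, dy, dz in m, then a rotation vector rx, ry, rz in rad; each row shifts and turns the commanded pose from where the row before left it, along the tool's axes as they then stand; what a row does not reach is not made up. A row lasts 1/8 s, in which the tool goes at most 0.0625 m and 0.188 rad, less where a joint would pass 70% of its speed; a pose out of reach is approached as far as the arm can. The fingers move at their own pace and stop on an object; FORCE is the grip in N (left out, the last holds). Time passes only in rows, so rows that do not move let the fingers close. It prints the time, the measured TCP pose, the force, the opening and the grip force at its end. Input that does not fit is refused with a message, and nothing moves.
- bot.state(): the state, without advancing time (a new reading comes with each control period).
- optics.capture(name): name is "scene" or "side" or "wrist"; returns a dict with "color" (400x640x3 uint8, blue, green, red), "z_map" (400x640 float32, m along the optical axis (not along the pixel's ray), 0 where there is no reading), "intrinsics" (3x3 intrinsics, pixels), "dist_coeffs" ([k1, k2, p1, p2, k3] as OpenCV has them; the pictures are not rectified), "origin" and "rotation" of the camera in the world; the wrist camera has in their place "mount" (4x4, takes a point from camera to tool coordinates, whose origin is the TCP and whose axes are the flange's). Camera axes: x right, y up, looking along -z (the intrinsics and any distortion apply to the point x, -y, -z); pixel columns grow to the right and rows downward; lengths in m; the calibration is good to about 2 mm. A picture is of the moment at which its call begins: read the wrist's pose just before it.
- ticket.finish_job(): hands the job in; it is judged then, once.
The state is a dict: "t": time; "joint_pos": joint angles; "qd": joint speeds; "effort": joint torques, N m; "tcp_pos": TCP position; "ee_rot": TCP orientation; "wrist_force": force on the tool from outside, world axes, zero at the start; "torque": the same for the moment, N m; "opening": opening from 0.0 (shut) to 1.0 (fully open); "gripper_force": force on a finger pad.
Only numpy, scipy, OpenCV 4.12 (cv2) and the standard library are available. Lean on these libraries where they do the work, as an engineer would, in place of code of your own. Each camera call takes 0.05 s, during which the arm holds its last target. There are 200 camera calls.

## Working session

There is one attempt and no reset: what is moved stays moved. The work goes in short steps, Python scripts to look and compute and a shell command to move; the robot and the scene stay as the last step left them, time stands still between calls to the robot, and variables do not carry over. Pictures are saved under pics/ and viewed, at most 10 in all, crops included, and the job is handed in when it is done.

```bash
ls; mkdir -p pics
cat > h.py <<'E'
import numpy as np, cv2
from plant import bot, optics, ticket
def cap(n):
    s=bot.state(); c=optics.capture(n)
    if n=="wrist":
        w,x,y,z=s["ee_rot"]
        from scipy.spatial.transform import Rotation as R
        T=np.eye(4);T[:3,:3]=R.from_quat([x,y,z,w]).as_matrix();T[:3,3]=s["tcp_pos"]
        M=T@np.array(c["mount"]);c["origin"]=M[:3,3];c["rotation"]=M[:3,:3]
    return c
def rays(c,uv):
    p=cv2.undistortPoints(np.array(uv,float).reshape(-1,1,2),np.array(c["intrinsics"]),np.array(c["dist_coeffs"]))[:,0]
    d=np.c_[p[:,0],-p[:,1],-np.ones(len(p))]
    return d@np.array(c["rotation"]).T
def onplane(c,uv,z):
    d=rays(c,uv);o=np.array(c["origin"])
    return o+d*((z-o[2])/d[:,2])[:,None]
def depthpt(c,uv):
    d=rays(c,uv);zz=np.array([c["z_map"][int(v),int(u)] for u,v in uv])
    return np.array(c["origin"])+d*zz[:,None]
E
python3 - <<'E'
from h import *
import pickle
a=[]
for n in("scene","side"):
    c=cap(n);a.append(c["color"]);pickle.dump(c,open(f"{n}.pkl","wb"));print(n,c["origin"],c["rotation"])
    cv2.imwrite(f"pics/{n}0.png",a[-1])
print(bot.state(),bot.tip_extent)
E
```

```text
pics
plant.py
shift.py
scene [-0.30535474  0.69507091  0.56412879] [-0.35296762 -0.23553942  0.48494327  0.76469933]
side [ 0.16650265 -0.83651692  0.54720029] [ 0.82942865  0.51729524 -0.11332196 -0.17779729]
{'t': 0.1, 'joint_pos': array([-1.27940140e+00,  1.31111019e-01,  1.48922145e+00, -1.06822047e-05,
        1.52301887e+00, -8.54143383e-02]), 'qd': array([-0.00078428, -0.00182284, -0.00168704, -0.00081968,  0.00019737,
       -0.00157489]), 'effort': array([ 8.72074379e-04, -5.61347473e+01, -4.93092585e+01,  7.72149721e-02,
        2.91275274e-02, -3.49092420e-05]), 'tcp_pos': array([ 0.22072018, -0.55768848,  0.40374888]), 'ee_rot': array([-8.74132657e-04,  9.82303856e-01,  1.87292179e-01, -9.57100403e-05]), 'wrist_force': array([ 0.01498421, -0.43586841, -0.33271693]), 'torque': array([ 0.02352717, -0.0326754 ,  0.03982855]), 'gripper_force': 0.0, 'opening': 1.004223903682252} 0.1861
```

View pics/scene0.png

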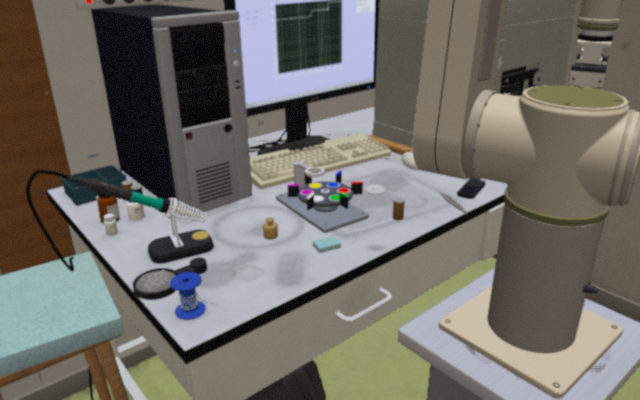

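View pics/side0.png

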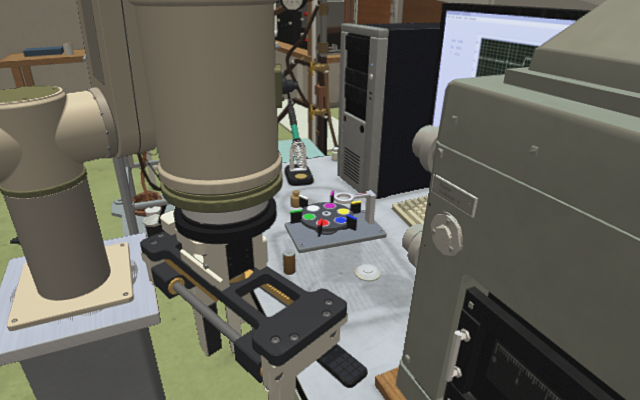

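The scene picture shows the turret near (322,200), with the battery at (398,208), the weight at (270,229), the foam at (327,244) and the flange at (375,189). In the side picture the wheel is at (330,216) and the ring at (344,197).

```bash
python3 - <<'E'
s=open('h.py').read()
s=s.replace("    return c\ndef rays","""    else:
        w,x,y,z=c["rotation"]
        from scipy.spatial.transform import Rotation as R
        c["rotation"]=R.from_quat([x,y,z,w]).as_matrix()
    return c
def rays""")
open('h.py','w').write(s)
E
python3 - <<'E'
from h import *
c=cap("scene")
print("wheel centre",onplane(c,[(325,192)],.055),"ring",onplane(c,[(315,171)],.092))
for n,p,z in(("battery",(399,216),0),("weight",(270,235),0),("foam",(327,243),.014),("flange",(375,189),.01)):print(n,onplane(c,[p],z))
c=cap("side")
print("wheel centre",onplane(c,[(330,216)],.055),"ring",onplane(c,[(344,197)],.092))
for n,p,z in(("battery",(289,272),0),("weight",(295,207),0),("flange",(368,272),.01)):print(n,onplane(c,[p],z))
c=cap("wrist");print(c["mount"],c["intrinsics"],c["origin"],c["rotation"])
E
```

```text
wheel centre [[ 0.55540559 -0.02928945  0.055     ]] ring [[ 0.60335576 -0.03883137  0.092     ]]
battery [[ 0.42433481 -0.14869268  0.        ]]
weight [[0.55296941 0.13575548 0.        ]]
foam [[0.42250293 0.07900455 0.014     ]]
flange [[ 0.55825527 -0.20293523  0.01      ]]
wheel centre [[ 0.56398357 -0.04514944  0.055     ]] ring [[ 0.6067013  -0.03341605  0.092     ]]
battery [[ 0.41953464 -0.14287866  0.        ]]
weight [[0.54210713 0.12884851 0.        ]]
flange [[ 0.56690559 -0.22347258  0.01      ]]
[[-6.53721267e-04  9.55402265e-01  2.95306764e-01  8.21660292e-02]
 [ 9.99999784e-01  6.04248842e-04  2.58783148e-04  4.31942779e-04]
 [ 6.88032361e-05  2.95306869e-01 -9.55402454e-01  1.99235101e-02]
 [ 0.00000000e+00  0.00000000e+00  0.00000000e+00  1.00000000e+00]] [[281.2559785    0.         320.00875938]
 [  0.         281.2559785  202.26299633]
 [  0.           0.           1.        ]] [ 0.29728885 -0.52791003  0.3841693 ] [[ 0.36733651  0.88850447  0.27499762]
 [-0.93008729  0.35130401  0.1073458 ]
 [-0.00123054 -0.29520382  0.95543351]]
```

```bash
echo '[[[0,0.031,-0.044,0,0,0,0],[0,0.031,-0.044,0,0,0,0],[0,0.031,-0.044,0,0,0,0],[0,0.031,-0.044,0,0,0,0],[0,0.044,-0.030,0,0,0,0],[0,0.044,-0.030,0,0,0,0],[0,0.044,-0.030,0,0,0,0],[0,0.044,-0.030,0,0,0,0],[0,0.044,-0.030,0,0,0,0],[0,0.044,-0.030,0,0,0,0],[0,0.044,-0.030,0,0,0,0]]]' > mv.in && python3 shift.py mv.in
echo '[[[0,0,0,0,0,0,0.126],[0,0,0,0,0,0,0.126],[0,0,0,0,0,0,0.126],[0,0,0,0,0,0,0]]]' > mv.in && python3 shift.py mv.in
python3 - <<'E'
from h import *
import pickle
c=cap("wrist");cv2.imwrite("pics/w1.png",c["color"]);pickle.dump(c,open("w1.pkl","wb"))
E
```

```text
t: 1.62
tcp_pos: [0.4811, -0.0383, 0.4049]
ee_rot: [0.0, 0.982, 0.187, 0.0]
wrist_force: [-0.1, -0.9, -0.2]
opening: 0.005
gripper_force: 0.0
t: 2.12
tcp_pos: [0.4804, -0.04, 0.4046]
ee_rot: [-0.0, 1.0, -0.0, -0.0]
wrist_force: [-0.2, -0.2, -0.3]
opening: 0.005
gripper_force: 0.0
```

View pics/w1.png

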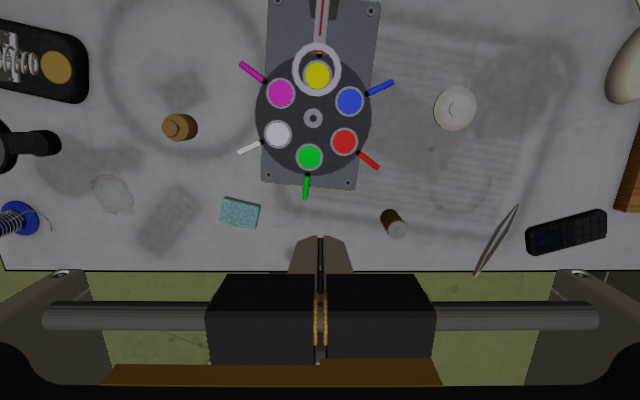

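The wrist picture shows the ring at (317,68), the hub at (313,118), green glass at (309,157) with its tab down at (306,188). The wheel is about half a turn from the goal. Next I measure exactly.

```bash
cat > m.py <<'E'
from h import *
def measure(c,axis0=None):
    h=cv2.cvtColor(c["color"],cv2.COLOR_BGR2HSV)
    rng={"green":((55,120,60),(75,255,255)),"red":((0,150,80),(8,255,255)),"blue":((110,150,80),(125,255,255)),"yellow":((25,150,80),(33,255,255)),"purple":((140,120,80),(160,255,255))}
    P={}
    for k,(l,u) in rng.items():
        m=cv2.inRange(h,np.array(l),np.array(u))
        m=cv2.morphologyEx(m,cv2.MORPH_OPEN,cv2.getStructuringElement(cv2.MORPH_ELLIPSE,(13,13)))
        n,_,st,ce=cv2.connectedComponentsWithStats(m)
        for i in range(1,n):
            p=onplane(c,[ce[i]],.057)[0]
            if abs(p[0]-.56)<.08 and abs(p[1]+.037)<.08: P[k]=p[:2];print(k,ce[i].round(1),st[i,4],p[:2].round(4))
    return P
E
python3 - <<'E'
from m import *
import pickle
from scipy.optimize import least_squares
c=pickle.load(open("w1.pkl","rb"))
P=measure(c)
off={"green":0,"red":60,"blue":120,"yellow":180,"purple":240}
ks=[k for k in off if k in P and k!="yellow"]
r=least_squares(lambda q:np.concatenate([P[k]-q[:2]-.044*np.array([np.cos(q[2]+np.radians(off[k])),np.sin(q[2]+np.radians(off[k]))]) for k in ks]),[.56,-.037,3.1])
print("axis",r.x,np.degrees(r.x[2]),r.cost)
# ring: white pixels by depth
h=cv2.cvtColor(c["color"],cv2.COLOR_BGR2HSV)
m=((h[...,1]<40)&(h[...,2]>175)).astype(np.uint8);m[:40]=0;m[100:]=0;m[:,:285]=0;m[:,348:]=0
cn=max(cv2.findContours(m,0,2)[0],key=cv2.contourArea)
(u,v),rad=cv2.minEnclosingCircle(cn);print(u,v,rad,cv2.contourArea(cn))
ring=onplane(c,[(u,v)],.096)[0];print("ring",ring,"radius m",np.linalg.norm(onplane(c,[(u+rad,v)],.096)[0]-ring))
d=ring[:2]-r.x[:2];print("ring rel",d,np.linalg.norm(d),np.degrees(np.arctan2(d[1],d[0])))
hub=onplane(c,[(313,118)],.057);print(hub)
# base bolts / corners
print(onplane(c,[(362,190),(263,183)],.014), onplane(c,[(268,174.5),(348,183),(372,11)],.014))
for n,p,z in(("battery",(386,216),.051),("weight",(172,128),.045),("foam",(240,212),.014),("flange",(455,108),.01)):print(n,onplane(c,[p],z))
E
```

```text
green [308.8 156.9] 392 [ 0.5165 -0.0275]
red [343.8 141.4] 382 [ 0.5343 -0.0677]
blue [349.2 101. ] 457 [ 0.5778 -0.0726]
yellow [316.9  75.4] 480 [ 0.6039 -0.0373]
purple [280.   92.9] 467 [0.5863 0.003 ]
axis [ 0.56026019 -0.03231683  3.03033905] 173.6256380435888 1.063185743010226e-08Traceback (most recent call last):
  File "<stdin>", line 13, in <module>
ValueError: max() iterable argument is empty
```

Run:
```python
from m import *
import pickle
from scipy.optimize import least_squares
c=pickle.load(open("w1.pkl","rb"))
ax=np.array([.56026,-.03232])
vv,uu=np.mgrid[0:120,260:380]
uv=np.c_[uu.ravel(),vv.ravel()]
P=depthpt(c,uv);k=(P[:,2]>.086)&(P[:,2]<.105)
col=c["color"][uv[:,1],uv[:,0]]
print(c["color"][68,296],c["color"][68,317],k.sum())
Q=P[k];print(np.percentile(Q,[0,5,50,95,100],axis=0).round(4))
m=np.zeros((400,640),np.uint8);m[uv[k,1],uv[k,0]]=1
q=onplane(c,uv[k],.096)[:,:2]
# ring outer/inner radii fit: near-side points only
r=least_squares(lambda x:np.maximum(0,np.abs(np.linalg.norm(q[q[:,0]<.61]-x,axis=1)-.020)-.003),ax+[.044,0])
d=r.x-ax;print("ring",r.x,r.cost,np.linalg.norm(d),np.degrees(np.arctan2(d[1],d[0])))
# arm centreline
a=q[(q[:,0]>.635)&(q[:,0]<.665)];print(len(a),"arm",a.mean(0)-ax,np.degrees(np.arctan2(*(a.mean(0)-ax)[::-1])))
# base plate edges by colour
g=c["color"].astype(int)
for v in (20,40,180): print(v,g[v,250:390:4].mean(1).round().tolist())
for n,p,z in(("battery",(386,216),.051),("weight",(172,128),.045),("foam",(240,212),.014),("flange",(455,108),.01)):print(n,onplane(c,[p],z))
print(onplane(c,[(268,174.5),(348,183),(372,11)],.014))
```

```text
[151 142 144] [  4 163 163] 1567
[[ 0.5806 -0.0595  0.0876]
 [ 0.5843 -0.0558  0.0935]
 [ 0.6192 -0.0405  0.096 ]
 [ 0.6562 -0.018   0.0973]
 [ 0.6613 -0.0141  0.0985]]
ring [ 0.60367255 -0.03706882] 4.029266123443683e-06 0.04367150969828237 -6.242658775159468
409 arm [ 0.0879326  -0.00935327] -6.071644036575606
20 [97.0, 106.0, 112.0, 116.0, 114.0, 77.0, 77.0, 77.0, 78.0, 78.0, 78.0, 76.0, 77.0, 77.0, 78.0, 78.0, 91.0, 121.0, 97.0, 118.0, 64.0, 61.0, 78.0, 77.0, 77.0, 76.0, 78.0, 77.0, 77.0, 77.0, 77.0, 77.0, 70.0, 101.0, 99.0]
40 [104.0, 98.0, 96.0, 105.0, 86.0, 78.0, 79.0, 78.0, 79.0, 80.0, 80.0, 79.0, 79.0, 80.0, 78.0, 79.0, 121.0, 119.0, 117.0, 73.0, 79.0, 79.0, 79.0, 79.0, 79.0, 78.0, 79.0, 78.0, 78.0, 79.0, 79.0, 77.0, 105.0, 105.0, 102.0]
180 [126.0, 126.0, 124.0, 84.0, 83.0, 84.0, 85.0, 84.0, 84.0, 83.0, 82.0, 82.0, 82.0, 80.0, 62.0, 72.0, 80.0, 82.0, 82.0, 80.0, 80.0, 81.0, 82.0, 82.0, 94.0, 82.0, 79.0, 107.0, 106.0, 106.0, 106.0, 111.0, 114.0, 115.0, 117.0]
battery [[ 0.4413017  -0.12369575  0.051     ]]
weight [[0.54911717 0.1332511  0.045     ]]
foam [[0.43396869 0.07130303 0.014     ]]
flange [[ 0.57189188 -0.21185234  0.01      ]]
[[ 0.48708602  0.02921026  0.014     ]
 [ 0.47529581 -0.07827181  0.014     ]
 [ 0.67755288 -0.10025776  0.014     ]]
```

The turret yaw is about -6.2° and green points at 173.6°, so it needs half a turn. I'll do one clockwise arc at r = 80 mm with the finger behind the blue tab. It starts between blue (293.6°) and yellow, at 316°.

```bash
echo '[[[0,0.0458,0.016,0,0,0,0],[0,0.0458,0.016,0,0,0,0],[0,0.0458,0.016,0,0,0,0],[0,0,0,0,0,0,-0.182],[0,0,0,0,0,0,-0.182],[0,0,0,0,0,0,-0.182],[0,0,0,0,0,0,-0.182],[0,0,0,0,0,0,-0.182],[0,0,0,0,0,0,-0.182],[0,0,0,0,0,0,-0.182]]]' > mv.in && python3 shift.py mv.in
echo '[[[0,0,0,0,0,0,-0.182],[0,0,0,0,0,0,-0.182],[0,0,0,0,0,0,-0.182],[0,0,0,0,0,0,-0.182],[0,0,0,0,0,0,-0.182],[0,0,0,0,0,0,-0.182],[0,0,0,0,0,0,-0.182],[0,0,0,0.04,0,0,0],[0,0,0,0.04,0,0,0],[0,0,0,0,0,0,0]]]' > mv.in && python3 shift.py mv.in
python3 - <<'E'
from h import *
s=bot.state();print(s["joint_pos"],s["ee_rot"],s["wrist_force"])
cv2.imwrite("pics/s2.png",cv2.resize(optics.capture("side")["color"][150:270,240:440],(800,480)))
E
```

```text
t: 3.42
tcp_pos: [0.6178, -0.0883, 0.4046]
ee_rot: [-0.0, 0.802, 0.598, -0.0]
wrist_force: [-0.7, 0.0, 0.4]
opening: 0.004
gripper_force: 0.0
t: 4.68
tcp_pos: [0.6162, -0.088, 0.3205]
ee_rot: [-0.004, 0.292, 0.956, -0.0]
wrist_force: [-0.3, 0.2, 0.6]
opening: 0.004
gripper_force: 0.0
[-2.24123496e-01  2.45810716e-01  1.51350887e+00 -2.37261999e-05
  1.39007906e+00 -1.20229087e+00] [-3.89198255e-03  2.91992985e-01  9.56412496e-01 -2.93147095e-04] [-0.27880986  0.24801792  0.55345764]
```

View pics/s2.png

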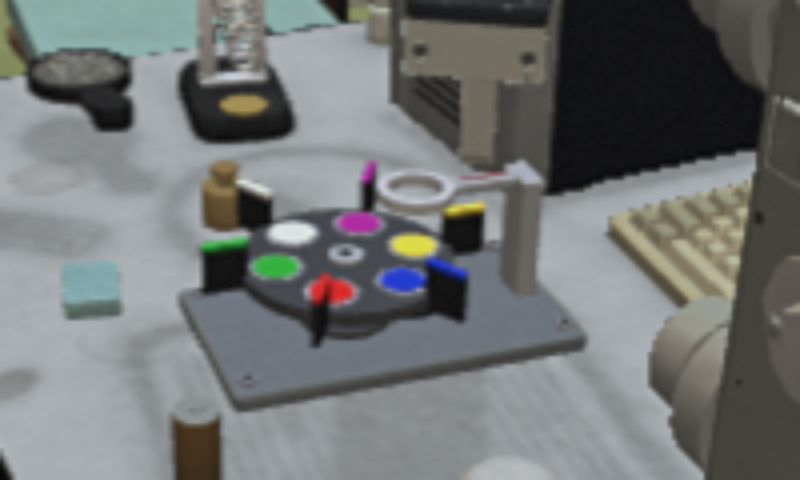

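The side picture shows the wheel with the finger above the gap between the blue and yellow tabs, around (480,150). All is undisturbed. I'll descend to tip height 62 mm and start the arc.

```bash
echo '[[[0,0,0,0.025,0,0,0],[0,0,0,0.025,0,0,0],[0,0,0,0.0225,0,0,0],[0,0,0,0,0,0,0],[0,0,0,0,0,0,0]]]' > mv.in && python3 shift.py mv.in
echo '[[[0,0.0007,-0.0031,0,0,0,0.0393],[0,0.0007,-0.0031,0,0,0,0.0393],[0,0.0007,-0.0031,0,0,0,0.0393],[0,0.0007,-0.0031,0,0,0,0.0393],[0,0.0007,-0.0031,0,0,0,0.0393],[0,0.0007,-0.0031,0,0,0,0.0393]]]' > mv.in && python3 shift.py mv.in
```

```text
t: 5.35
tcp_pos: [0.6188, -0.0884, 0.2549]
ee_rot: [0.002, 0.293, 0.956, 0.0]
wrist_force: [-0.3, 0.1, 0.7]
opening: 0.011
gripper_force: 0.0
t: 6.1
tcp_pos: [0.6027, -0.1, 0.2524]
ee_rot: [0.0, 0.405, 0.914, 0.0]
wrist_force: [1.2, -0.3, 1.2]
opening: 0.007
gripper_force: 0.6
```

```bash
echo '[[[0,0.0013,-0.0061,0,0,0,0.0785],[0,0.0013,-0.0061,0,0,0,0.0785],[0,0.0013,-0.0061,0,0,0,0.0785],[0,0.0013,-0.0061,0,0,0,0.0785],[0,0.0013,-0.0061,0,0,0,0.0785],[0,0.0013,-0.0061,0,0,0,0.0785],[0,0.0013,-0.0061,0,0,0,0.0785],[0,0.0013,-0.0061,0,0,0,0.0785],[0,0.0013,-0.0061,0,0,0,0.0785],[0,0.0013,-0.0061,0,0,0,0.0785]]]' > mv.in && python3 shift.py mv.in
python3 - <<'E'
from h import *
s=bot.state();d=s["tcp_pos"][:2]-[.56026,-.03232];print(np.hypot(*d),np.degrees(np.arctan2(*d[::-1]))%360)
cv2.imwrite("pics/s3.png",cv2.resize(optics.capture("side")["color"][150:270,240:440],(800,480)))
E
```

```text
t: 7.35
tcp_pos: [0.5427, -0.1106, 0.2524]
ee_rot: [0.0, 0.724, 0.69, 0.0]
wrist_force: [0.9, 0.3, 0.2]
opening: 0.004
gripper_force: 0.6
0.0802005988606587 257.33265950873425
```

View pics/s3.png

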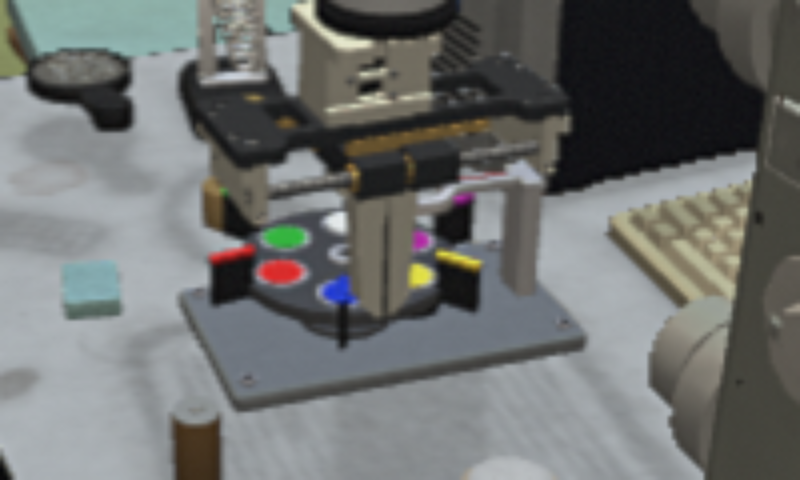

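The blue tab, at (343,310), is moving ahead of the finger, and the base is still in place. The arc continues.

```bash
for i in 1; do echo '[[[0,0.0013,-0.0061,0,0,0,0.0785],[0,0.0013,-0.0061,0,0,0,0.0785],[0,0.0013,-0.0061,0,0,0,0.0785],[0,0.0013,-0.0061,0,0,0,0.0785],[0,0.0013,-0.0061,0,0,0,0.0785],[0,0.0013,-0.0061,0,0,0,0.0785],[0,0.0013,-0.0061,0,0,0,0.0785],[0,0.0013,-0.0061,0,0,0,0.0785],[0,0.0013,-0.0061,0,0,0,0.0785],[0,0.0013,-0.0061,0,0,0,0.0785],[0,0.0013,-0.0061,0,0,0,0.0785],[0,0.0013,-0.0061,0,0,0,0.0785]]]' > mv.in && python3 shift.py mv.in; done
python3 - <<'E'
from h import *
s=bot.state();d=s["tcp_pos"][:2]-[.56026,-.03232];print(np.hypot(*d),np.degrees(np.arctan2(*d[::-1]))%360,s["joint_pos"])
E
```

```text
t: 8.9
tcp_pos: [0.4868, -0.0649, 0.2522]
ee_rot: [0.0, 0.958, 0.287, -0.0]
wrist_force: [0.4, -1.6, 0.9]
opening: 0.005
gripper_force: 0.6
0.0803383295879677 203.89704734000597 [-2.36701359e-01 -3.31816588e-02  1.94565017e+00 -5.58353353e-04
  1.22954561e+00  7.52730522e-01]
```

```bash
echo '[[[0,0.0013,-0.0061,0,0,0,0.0785],[0,0.0013,-0.0061,0,0,0,0.0785],[0,0.0013,-0.0061,0,0,0,0.0785],[0,0.0013,-0.0061,0,0,0,0.0785],[0,0.0013,-0.0061,0,0,0,0.0785],[0,0.0013,-0.0061,0,0,0,0.0785],[0,0.0013,-0.0061,0,0,0,0.0785],[0,0.0013,-0.0061,0,0,0,0.0785],[0,0.0013,-0.0061,0,0,0,0.0785],[0,0.0013,-0.0061,0,0,0,0.0785],[0,0.0013,-0.0061,0,0,0,0.0785],[0,0,0,0,0,0,0]]]' > mv.in && python3 shift.py mv.in
python3 - <<'E'
from m import *
s=bot.state();d=s["tcp_pos"][:2]-[.56026,-.03232];print(np.hypot(*d),np.degrees(np.arctan2(*d[::-1]))%360,s["joint_pos"][5])
c=cap("wrist");P=measure(c);cv2.imwrite("pics/w4.png",c["color"])
off={"green":0,"red":60,"blue":120,"yellow":180,"purple":240}
for k in P:
    d=P[k]-[.56026,-.03232];print(k,np.hypot(*d),(np.degrees(np.arctan2(*d[::-1]))-off[k])%360)
E
```

```text
t: 10.4
tcp_pos: [0.4881, 0.0019, 0.252]
ee_rot: [0.0, 0.99, -0.139, -0.0]
wrist_force: [-0.1, 0.1, 0.6]
opening: 0.005
gripper_force: 0.0
0.07982731295667264 154.6164961729954 1.7479540214108238
green [263.4   6.9] 218 [ 0.6296 -0.0075]
green [307.5  43.5] 235 [ 0.606  -0.0252]
green [287.8  66. ] 703 [ 0.5981 -0.0112]
red [268.6 129.5] 1463 [0.5679 0.0107]
blue [312.1 186.4] 1264 [ 0.5268 -0.0045]
yellow [380.4 178.9] 1278 [ 0.5195 -0.0476]
purple [414.3 112.8] 1595 [ 0.5532 -0.0756]
green 0.04332575824525908 29.221953720593945
red 0.04372850767640847 19.95583676687808
blue 0.04357488063692158 20.2612381026683
yellow 0.04353218864278459 20.59619307221766
purple 0.0438864303595691 20.7659184069679
```

View pics/w4.png

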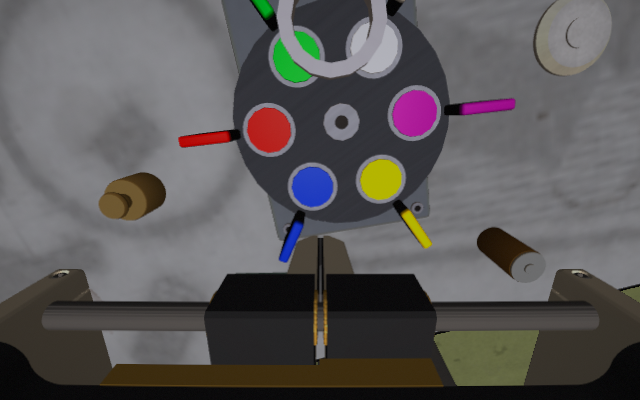

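The picture shows the green glass at (295,57), about 26° before the ring centre, with the blue tab at (292,235) resting ahead of the finger. I'll push another 22.5° and measure.

```bash
echo '[[[0,0.0013,-0.0061,0,0,0,0.0785],[0,0.0013,-0.0061,0,0,0,0.0785],[0,0.0013,-0.0061,0,0,0,0.0785],[0,0.0013,-0.0061,0,0,0,0.0785],[0,0.0013,-0.0061,0,0,0,0.0785],[0,0,0,0,0,0,0],[0,0,0,0,0,0,0]]]' > mv.in && python3 shift.py mv.in
cat > q.py <<'E'
from m import *
from scipy.optimize import least_squares
s=bot.state();d=s["tcp_pos"][:2]-[.56026,-.03232];print("finger",np.hypot(*d),np.degrees(np.arctan2(*d[::-1]))%360,s["joint_pos"][5])
c=cap("wrist");P=measure(c);P.pop("green",0)
off={"green":0,"red":60,"blue":120,"yellow":180,"purple":240}
r=least_squares(lambda q:np.concatenate([P[k]-q[:2]-.044*np.array([np.cos(q[2]+np.radians(off[k])),np.sin(q[2]+np.radians(off[k]))]) for k in P]),[.56,-.037,0])
print("axis",r.x[:2],"green deg",np.degrees(r.x[2]),r.cost)
E
python3 q.py
```

```text
t: 11.32
tcp_pos: [0.5069, 0.0262, 0.2522]
ee_rot: [0.0, 0.944, -0.329, 0.0]
wrist_force: [0.3, 0.3, -0.3]
opening: 0.007
gripper_force: 0.0
finger 0.07920307565251916 132.33584137415855 2.19105324246808
green [295.7  56.7] 1728 [ 0.6049 -0.0346]
red [268.4 131.1] 1459 [0.5838 0.0046]
blue [311.6 187.7] 1242 [0.54   0.0062]
yellow [379.8 180.4] 1277 [ 0.5168 -0.0308]
purple [413.5 114.7] 1581 [ 0.5372 -0.0696]
axis [ 0.5605695  -0.03254863] green deg -2.155931056402677 7.017386258963453e-08
```

```bash
echo '[[[0,0.0006,-0.0028,0,0,0,0.0355],[0,0.0006,-0.0028,0,0,0,0.0355],[0,0,0,0,0,0,0],[0,0,0,0,0,0,0]]]' > mv.in && python3 shift.py mv.in; python3 q.py
```

```text
t: 11.88
tcp_pos: [0.5114, 0.0299, 0.2522]
ee_rot: [0.0, 0.932, -0.362, -0.0]
wrist_force: [-0.2, 0.3, -0.3]
opening: 0.003
gripper_force: 0.3
finger 0.07911666016753403 128.17156224251517 2.2707658432022293
green [295.5  58.1] 1817 [ 0.6043 -0.0373]
red [268.4 131.4] 1455 [0.5863 0.0028]
blue [311.8 187.9] 1236 [0.5428 0.0075]
yellow [380.  180.5] 1283 [ 0.5169 -0.0279]
purple [413.5 114.7] 1582 [ 0.5347 -0.0679]
axis [ 0.56056122 -0.03258942] green deg -6.152465111296559 5.7229719903714794e-08
```

Green is at -6.15° and the ring at -6.2°. I'll back off and lift clear.

```bash
echo '[[[0,-0.002,0.005,0,0,0,0],[0,-0.002,0.006,0,0,0,0],[0,0,0,-0.02,0,0,0],[0,0,0,-0.04,0,0,0],[0,0,0,-0.045,0,0,0],[0,0,0,-0.045,0,0,0],[0,-0.04,0,0,0,0,0],[0,-0.04,0,0,0,0,0],[0,0,0,0,0,0,0],[0,0,0,0,0,0,0]]]' > mv.in && python3 shift.py mv.in
python3 q.py
python3 - <<'E'
from h import *
cv2.imwrite("pics/w5.png",optics.capture("wrist")["color"])
E
```

```text
t: 13.18
tcp_pos: [0.4422, 0.0785, 0.4024]
ee_rot: [-0.0, 0.932, -0.363, 0.0]
wrist_force: [0.1, 0.1, -0.6]
opening: 0.006
gripper_force: 0.0
finger 0.16191441454544106 136.81782334706025 2.3748963125799514
red [279.2  41.1] 517 [0.5859 0.0031]
blue [304.9  77.8] 487 [0.5424 0.0078]
yellow [345.9  72.9] 492 [ 0.5164 -0.0277]
purple [364.   30.1] 573 [ 0.5343 -0.0679]
axis [ 0.56016766 -0.03238416] green deg -6.064045586782616 1.83346419869458e-08
```

View pics/w5.png

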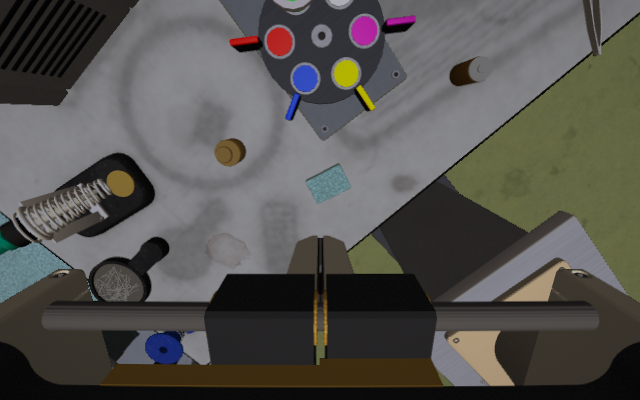

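The picture shows the tool clear of the turret, with the wheel at -6.06° (within 0.2 mm of the ring centre) and the weight (230,152), foam (328,183) and battery (468,71) still standing. I'm handing in.

```bash
python3 -c "
from plant import bot, optics, ticket
print(ticket.finish_job())"
```

```text
the job is handed in; nothing more can be done
None
```

I turned the green filter under the viewing ring (measured about 0.2 mm off centre, turret axis unmoved), finished with the arm clear of the turret, and handed the job in; the hand-in returned no verdict.

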